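# Clip the supplies bin shut

### The arm

A 6-joint arm with a two-finger parallel gripper is mounted at the origin on the work surface; the furniture and walls round the work are solid. World frame = base frame: x ahead of the robot, y to its left, z up, the work surface at z = 0. Lengths are in m, angles in rad, forces in N, time in s.
With the tool pointing down it reaches from about 0.3 to 0.775 m from the base axis. Payload 14.6 kg.
Tool frame: the origin (TCP) lies at the very end of the fingers, on their centre line; the grasp point (between the pads) lies 19 mm behind it; z points along the fingers, y is the line along which they close (so a half turn about z gives the same grasp; the last joint's range is limited). The gripper opens to 94 mm and grips with 3 to 60 N. Pads are 16 mm wide; open, the fingers measure 119 mm over their backs; the gripper's body (75 mm by 177 mm) begins 78 mm behind the grasp point.
Start: joints at [-0.067, 0.3, 1.521, -0, 1.321, -0.067], TCP at [0.55, -0, 0.205] pointing down, gripper open.
Joint ranges: [-3.03, 3.03], [-0.79, 2.21], [0.23, 2.52], [-1.04, 4.18], [0, 3.07], [-2.55, 2.55]. Speed limits (rad/s): [2.22, 2.22, 2.57, 3.14, 3.14, 3.14].

### API

Orientations are given as [roll, pitch, yaw] about the fixed x, y, z axes, in that order (R = Rz(yaw) Ry(pitch) Rx(roll)).
In Python, from station import ctrl, cams gives the robot as it stands. The module is installed in compiled form; this text tells all that it offers.
- The arm moves only by the tool arm_command, never from a script. Its argument "plan" is a list that holds one entry, the list of rows, each a list of 7 numbers: the shift along the tool's x, y, z in parts of the range, where 1.0 means 0.3 m, then the turn, a rotation vector about the tool's x, y, z in shares of 90 degrees (1.0 is 90 degrees), then the closure, from -1 (fully open) to 1 (shut). A call has 1 to 12 rows; each row is the pose to reach, as a shift and turn from the pose commanded when the call began, along the tool's axes at that moment; what a row does not reach only later rows make up. A row lasts 1/10 s, in which the tool goes at most 50 mm and 8.59 degrees, less where a joint would pass 70% of its speed; a pose out of reach is approached as far as the arm can. Shift and turn numbers lie between -1 and 1, and a call with a number outside is refused. A call with a gripper value outside its range is refused whole. The fingers move at their own pace and stop on an object; "squeeze" is the grip in N (left out, the last holds). Time passes only in rows, so rows that repeat a pose let the fingers close. It gives the time, the measured TCP pose, the force, the opening and the grip force at its end, in the units of the state.
- ctrl.get_obs(): the state, without advancing time (a new reading comes with each control period).
- cams.camera(name): name is "scene" or "side" or "wrist"; returns (picture, depth): 384x512x3 uint8, blue, green, red; 384x512 float32, m along the optical axis (not along the pixel's ray), 0 where there is no reading.
- cams.camera_info(name): a dict with "fx", "fy", "cx", "cy" (pixels), "world_to_cam" (4x4, takes a point from world to camera coordinates). Camera axes: x right, y down, z forward; pixel columns grow to the right and rows downward; lengths in m; the calibration is good to about 2 mm. A picture is of the moment at which its call begins: read the wrist's pose just before it. camera_info takes no time and is no camera call; for the wrist camera it gives the pose at the moment of the call.
- ctrl.hand_in(): hands the job in; it is judged then, once.
The state is a dict: "time_s": time; "qpos": joint angles; "joint_vel": joint speeds; "tau": joint torques, N m; "ee_pos": TCP position; "eef_rot": TCP orientation; "force": force on the tool from outside, world axes, zero at the start; "moment": the same for the moment, N m; "grip_width": finger opening in m; "grip_force": force on a finger pad.
Only numpy, scipy, OpenCV 4.12 (cv2) and the standard library are available. Lean on these libraries where they do the work, as an engineer would, in place of code of your own. Each camera call takes 0.05 s, during which the arm holds its last target. There are 200 camera calls.

### The job

Close up the white supplies bin. First lift or slide the slim dark slipcase that stands close beside it out of the way and leave it standing upright on the desk, with at least a hand's breadth (10 cm) of space between it and the bin. Then push the bin's lid fully shut, and only after that fold its three clips (front, left, right) one by one right down flat against the bin's sides; do not disturb the mouse, the loudspeaker or the pen cube.

Things in the scene. Friction and masses are not known exactly. Their poses are not given: they have to be found in the camera images.
- bin: White plastic bin, 130 (x) x 200 (y) x 85 mm high, open top, fixed to the desk. Origin: centre of its underside. Its -x side is the front (towards the robot, yaw within 0.4), +y its left, -y its right. It holds a tape roll and a tin, below the rim. The lid's hinge line runs along y at x +67, z 86 mm. Beside each side there is room for a finger once the slipcase is gone
- lid (a joint): Lid angle: 0 = fully shut (level), grows as the front edge rises; starts 1.45 to 1.75 (about upright, leaning slightly back), limit 1.8. Stiff hinge (0.2 N m friction): stays where it is left, never falls
- lid_edge (a point): Middle of the lid's free edge, on its outer face. The grey lid: 138 mm from hinge to free edge, 208 mm wide, 5 mm thick plus a 3 mm raised panel (95 x 165 mm) on the outer face, which is on top when shut (z 91, panel 94) and faces away from the robot when the lid stands open. It carries the clips on its edges
- clip_front (a joint): The front clip's angle: 0 = folded fully down, lying flat against the bin's front side; 1.57 = sticking straight out; 3.14 would be straight up. Starts 0.9 to 2.3, limit 2.5. Stiff hinge (0.04 N m), stays where it is left; no snap
- clip_left (a joint): The left clip's angle: 0 = folded fully down, lying flat against the bin's left side; 1.57 = sticking straight out; 3.14 would be straight up. Starts 0.9 to 2.3, limit 2.5. Stiff hinge (0.04 N m), stays where it is left; no snap
- clip_right (a joint): The right clip's angle: 0 = folded fully down, lying flat against the bin's right side; 1.57 = sticking straight out; 3.14 would be straight up. Starts 0.9 to 2.3, limit 2.5. Stiff hinge (0.04 N m), stays where it is left; no snap
- clip_front_tip (a point): Middle of the front clip's free edge. Each grey clip is a flap 74 mm wide, 40 mm from hinge to free edge, 5 mm thick (8 at a small lip along the free edge), at the middle of a lid edge. With the lid shut this clip's hinge line runs along the bin's y at bin x -73, z 90 mm
- clip_left_tip (a point): Middle of the left clip's free edge. Same flap, at the middle of the lid's left edge; lid shut, its hinge line runs along the bin's x at bin y +106, z 90 mm, centred at bin x 0
- clip_right_tip (a point): Middle of the right clip's free edge. Same flap, at the middle of the lid's right edge; lid shut, its hinge line runs along the bin's x at bin y -106, z 90 mm, centred at bin x 0
- slipcase: Slim dark slipcase like a book standing on edge, 137 (x) x 26 (y) x 188 mm high, about 0.2 kg, loose. Origin: centre of its underside, z up. It stands close along the bin's left or right side, in the way of that clip; the similar cases at the far edge of the desk are not meant. Grasp it across its thickness near the top
- mouse: Dark computer mouse, 108 x 61 x 33 mm, loose, on the other side of the bin from the slipcase; low enough to fold the clip above it. Origin: centre of its underside. Bystander
- speaker: Desktop loudspeaker, 99 x 92 x 204 mm high, loose, out to the left or right. Origin: centre of its underside. Bystander
- pen_cube: Pierced pen cube with pens, 82 x 84 x 145 mm high, loose, out on the other side from the loudspeaker. Origin: centre of its underside. Bystander
Mind the look-alikes: they are no part of the job. What is shaped like the slipcase but orange is not meant.

How it is judged:
On the way, in this order (a step that is already met when the one before it is completed fails the run):
1. the slipcase has been set down upright, clear of the bin, and let go (horizontal distance between slipcase and bin above 0.175 m and angle between slipcase's own z axis and vertical below 0.1 rad and height (world z) of slipcase below 0.008 m and linear speed of slipcase below 0.02 m/s and contact force between the fingers and slipcase below 0.1 N), for 0.2 s.
2. the lid is pushed fully shut (value of joint lid below 0.05 rad), for 0.2 s.
At the end, for the whole second after the job is handed in: The lid is shut (within 0.05 rad), all three clips are folded down flat (within 0.12 rad of fully down), and the slipcase stands upright (within 0.1 rad) and at rest on the desk with its middle more than 175 mm from the bin's middle (horizontal distance between slipcase and bin above 0.175 m and angle between slipcase's own z axis and vertical below 0.1 rad and height (world z) of slipcase below 0.008 m and linear speed of slipcase below 0.02 m/s and value of joint lid below 0.05 rad and value of joint each of clip_front, clip_left, clip_right below 0.12 rad); the robot touches nothing.
It fails at once if the slipcase is toppled (angle between slipcase's own z axis and vertical above 0.6 rad).
It fails at once if a clip is folded down while the lid is still open (value of joint lid above 0.3 rad and value of joint any of clip_front, clip_left, clip_right below 0.3 rad).
It fails at once if the mouse is moved by more than 25 mm (distance of mouse from where it was at the start of the episode above 0.025 m).
It fails at once if the loudspeaker is moved by more than 25 mm (distance of speaker from where it was at the start of the episode above 0.025 m).
It fails at once if the pen cube is moved by more than 25 mm (distance of pen_cube from where it was at the start of the episode above 0.025 m).
It also fails if it takes over 72 s, if anything falls off the work surface, if the arm or the gripper's body presses on something with over 40 N, if the wrist force passes 120 N, or if a joint passes its speed limit or range.

## Working session

There is one attempt and no reset: what is moved stays moved. The work goes in short steps, Python scripts to look and compute and a tool call to move; the robot and the scene stay as the last step left them, time stands still between calls to the robot, and variables do not carry over. Pictures are saved under pics/ and viewed, at most 10 in all, crops included, and the job is handed in when it is done.

Besides the shell and the picture viewer there is one more tool, called by a JSON object that holds its "fn" and its "kwargs". arm_command: Moves the arm, as the interface text tells. Its arguments: {"type":"object","properties":{"plan":{"type":"array"},"squeeze":{"type":"number"}},"required":["plan"]}

```bash
mkdir -p pics; cat > h.py <<'E'
import numpy as np, cv2
from station import ctrl, cams
def grab(n):
    im,d=cams.camera(n); i=cams.camera_info(n); return im,d,i
def world(d,i):
    v,u=np.mgrid[:384,:512]; P=np.stack([(u-i['cx'])/i['fx']*d,(v-i['cy'])/i['fy']*d,d],-1)
    T=np.linalg.inv(i['world_to_cam']); W=P@T[:3,:3].T+T[:3,3]; W[d<=0]=np.nan; return W
E
python3 - <<'E'
from h import *
for n in('scene','side'):
    im,d,i=grab(n); cv2.imwrite(f'pics/{n}0.png',im); np.save(f'{n}0.npy',world(d,i))
    print(np.linalg.inv(i['world_to_cam']).round(2).tolist(),i['fx'])
E
```

```text
[[-0.57, -0.64, 0.52, -0.31], [-0.82, 0.43, -0.37, 0.54], [0.01, -0.64, -0.77, 1.24], [0.0, 0.0, 0.0, 1.0]] 444.24755644391894
[[-0.86, -0.25, 0.45, -0.21], [-0.52, 0.45, -0.73, 1.06], [-0.02, -0.85, -0.52, 0.84], [0.0, 0.0, 0.0, 1.0]] 421.26145815079445
```

View pics/scene0.png

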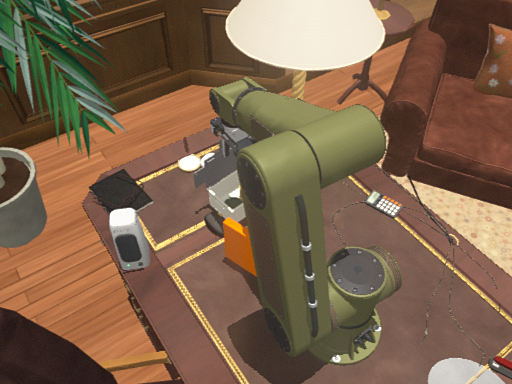

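View pics/side0.png

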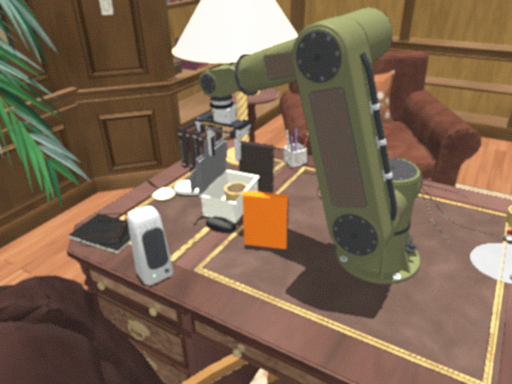

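The scene view is mostly blocked by the arm. The side view shows the bin at about (230,195) with its lid up and the slipcase behind it on the right at (257,165). The mouse is at (222,223), the speaker at (150,245), the pen cube at (295,150) and the orange decoy at (265,220).

```bash
python3 - <<'E'
from h import *
W=np.load('side0.npy')
for n,p in dict(case=(257,165),case_top=(257,146),case_tl=(241,144),case_tr=(272,148),binfl=(237,221),lid=(210,168),lidtop=(222,140),mouse=(222,223),orange=(265,200),spk=(143,212),pens=(295,155),gr=(215,135),rimR=(256,180),rimFL=(240,205),rimbl=(203,190)).items(): print(n,W[p[1],p[0]].round(3))
im,d,i=grab('wrist'); cv2.imwrite('pics/w0.png',im); np.save('w0.npy',world(d,i)); print(np.linalg.inv(i['world_to_cam']).round(3).tolist(),i['fx'])
s=cv2.imread('pics/side0.png')[110:260,170:320]; cv2.imwrite('pics/sidecrop.png',cv2.resize(s,(600,600),interpolation=cv2.INTER_CUBIC))
E
```

```text
case [ 0.526 -0.176  0.107]
case_top [ 0.53  -0.185  0.182]
case_tl [ 0.589 -0.167  0.184]
case_tr [ 0.469 -0.19   0.185]
binfl [ 0.481  0.044 -0.004]
lid [0.613 0.003 0.155]
lidtop [ 0.625 -0.096  0.221]
mouse [0.495 0.115 0.026]
orange [0.318 0.132 0.179]
spk [0.562 0.385 0.204]
pens [ 0.483 -0.421  0.056]
gr [ 0.621 -0.051  0.258]
rimR [ 0.496 -0.116  0.08 ]
rimFL [0.481 0.021 0.05 ]
rimbl [nan nan nan]
[[1.0, 0.001, -0.002, 0.55], [0.001, -0.959, -0.284, 0.084], [-0.002, 0.284, -0.959, 0.386], [0.0, 0.0, 0.0, 1.0]] 285.8846828541853
```

View pics/w0.png

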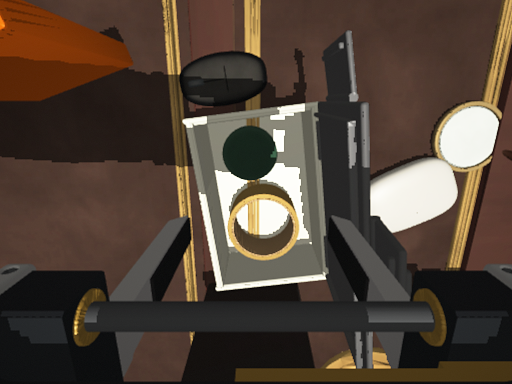

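View pics/sidecrop.png

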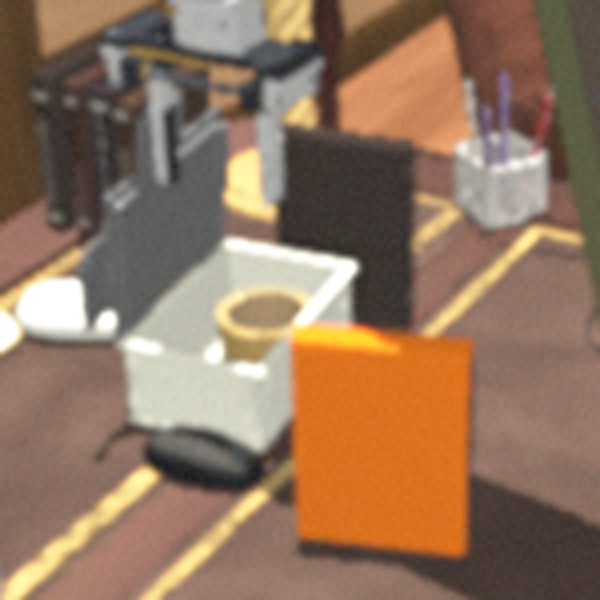

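The wrist view shows the bin rim with its front edge running from (185,120) to (218,290), so the yaw is about +0.19. The lid stands at column 350, the mouse is at (225,78), and the slipcase is hidden below the gripper. The crop confirms the case on the right side, clear of the pen cube. Next I'll fit the poses.

```bash
python3 - <<'E'
from h import *
o=ctrl.get_obs(); print({k:np.round(o[k],3) for k in('time_s','qpos','ee_pos','eef_rot','grip_width')})
W=np.load('w0.npy'); im=cv2.imread('pics/w0.png'); S=np.load('side0.npy'); si=cv2.imread('pics/side0.png')
bright=im.min(2)>110
m=bright&(abs(W[...,2]-.085)<.006)&(W[...,0]<.62); P=W[m][:,:2]; print('rim',len(P),cv2.minAreaRect((P*1000).astype(np.float32)))
# case from side: dark points z .1-.2, region
x,y,z=np.moveaxis(S,-1,0); 
m=(z>.11)&(z<.183)&(y<-.14)&(y>-.24)&(x>.42)&(x<.66)&(si.max(2)<90); P=S[m][:,:2];print('case',len(P),cv2.minAreaRect((P*1000).astype(np.float32)))
f=np.polyfit(P[:,0],P[:,1],1); print(f,np.percentile(P[:,0],[1,99]),S[m][:,2].max())
# lid: points z>.1 wrist & side
for n,w in(('w',W),('s',S)):
    x,y,z=np.moveaxis(w,-1,0); 
    m=(z>.1)&(z<.24)&(x>.56)&(x<.68)&(abs(y)<.13)
    b=w[m]
    if n=='s': b=b[(b[:,1]>-.1)]
    c,s=np.cos(.19),np.sin(.19); xb=b[:,0]*c+b[:,1]*s; 
    h=np.histogram2d(b[:,2],xb,[np.arange(.1,.25,.02),np.arange(.54,.68,.01)])[0].astype(int); print(n);print(h)
for n,w,box in(('mouse',W,(0,.62,.09,.2,.006,.05)),('spk',S,(.4,.75,.28,.5,.01,.25)),('pens',S,(.4,.6,-.5,-.33,.02,.1)),('oran',S,(.2,.45,.05,.25,.02,.25)),('tall_far',S,(.65,1,-.3,.3,.05,.3))):
    x,y,z=np.moveaxis(w,-1,0);b=w[(x>box[0])&(x<box[1])&(y>box[2])&(y<box[3])&(z>box[4])&(z<box[5])]
    if len(b):print(n,b.min(0).round(3),b.max(0).round(3))
E
```

```text
{'time_s': np.float64(0.15), 'qpos': array([-0.067,  0.3  ,  1.521, -0.   ,  1.321, -0.067]), 'ee_pos': array([ 0.55 , -0.   ,  0.205]), 'eef_rot': array([-3.141, -0.   ,  1.571]), 'grip_width': np.float64(0.094)}
rim 2800 ((551.3017578125, -27.582382202148438), (136.62950134277344, 207.74700927734375), 7.103084564208984)
case 556 ((531.9135131835938, -176.56300354003906), (131.9528350830078, 23.872005462646484), 13.70677375793457)
[ 0.16451515 -0.26500338] [0.46835087 0.59216291] 0.18273726279924163
w
[[   0    0    0    0    0  104  474   79    0    0    0    0    0    0]
 [   0    0    0    0    0  145  518  320    0    0    0    0    0    0]
 [   0    0    0    0    0  103  622  389    0    0    0    0    0    0]
 [   0    0    0    0    0   73  763  481    0    0    0    0    0    0]
 [   0    0    0    0    0  162  657  821    0    0    0    0    0    0]
 [   0    0    0    0  165  530 1438   17    0    0    0    0    0    0]
 [   0    0    0    0  317  421 1601  347    0    0    0    0    0    0]]
s
[[  0   0   0   0   0  16 102  16   0   0   0   0   0   0]
 [  0   0   0   0   0  18 100  47   1   0   0   0   0   0]
 [  0   0   0   0   0  29  97  49   3   0   0   0   0   0]
 [  0   0   0   0   0  35  99  45   0   0   0   0   0   0]
 [  0   0   0   0   0  38  89  35   0   0   0   0   0   0]
 [  0   0   0   0  14  47  68   1   0   0   0   0   0   0]
 [  0   0   0   0  22  24  47   8   0   0   0   0   0   0]]
mouse [0.282 0.09  0.006] [0.558 0.197 0.05 ]
spk [0.488 0.302 0.01 ] [0.75  0.452 0.207]
pens [ 0.449 -0.5    0.02 ] [ 0.552 -0.343  0.1  ]
oran [0.255 0.086 0.02 ] [0.389 0.154 0.191]
tall_far [ 0.651 -0.3    0.05 ] [0.904 0.285 0.192]
```

```bash
python3 - <<'E'
from h import *
S=np.load('side0.npy'); C=np.load('scene0.npy'); W=np.load('w0.npy')
print('lamp side',[(p,S[p[1],p[0]].round(3).tolist()) for p in[(235,30),(235,55),(180,52),(295,35),(240,100),(238,160),(165,193),(186,187),(110,230)]])
print('lamp scene',[(p,C[p[1],p[0]].round(3).tolist()) for p in[(305,50),(230,30),(380,45),(297,80)]])
print('wrist gold',W[362,360],W[200,415],W[70,340],W[240,390])
im=cv2.imread('pics/w0.png')
c,s=np.cos(.17),np.sin(.17)
b=W[(im.min(2)>100)&(abs(W[...,2]-.085)<.006)&(W[...,0]<.62)][:,:2]
for yaw in (.12,.14,.16,.18,.2):
    c,s=np.cos(yaw),np.sin(yaw); xb=b[:,0]*c+b[:,1]*s; yb=-b[:,0]*s+b[:,1]*c
    print(yaw,[np.percentile(q,[0.5,1,2,98,99,99.5]).round(4).tolist() for q in(xb,yb)])
# line fit of front edge: per y bin min x
ys=np.arange(-.1,.06,.01); pts=np.array([[b[abs(b[:,1]-y)<.005,0].min(),y] for y in ys if (abs(b[:,1]-y)<.005).sum()>3])
print(pts.round(3).tolist()); print(np.polyfit(pts[:,1],pts[:,0],1))
E
```

```text
lamp side [((235, 30), [0.641, -0.235, 0.575]), ((235, 55), [0.618, -0.195, 0.502]), ((180, 52), [0.85, -0.179, 0.494]), ((295, 35), [0.522, -0.467, 0.529]), ((240, 100), [0.723, -0.378, 0.272]), ((238, 160), [0.489, 0.009, 0.217]), ((165, 193), [0.815, 0.038, 0.012]), ((186, 187), [0.752, -0.015, 0.029]), ((110, 230), [0.816, 0.318, 0.012])]
lamp scene [((305, 50), [0.559, -0.256, 0.527]), ((230, 30), [0.832, -0.17, 0.489]), ((380, 45), [0.508, -0.525, 0.48]), ((297, 80), [0.726, -0.385, 0.277])]
wrist gold [ 0.62636131 -0.10669556  0.21490254] [ 0.75284923 -0.0398635   0.03215608] [0.60616577 0.10490391 0.16964602] [0.61573144 0.01647268 0.25478821]
0.12 [[0.477, 0.4774, 0.4778, 0.6116, 0.6121, 0.6124], [-0.1965, -0.196, -0.1954, 0.0096, 0.0099, 0.0102]]
0.14 [[0.4747, 0.4751, 0.4757, 0.6103, 0.6109, 0.6115], [-0.2074, -0.2068, -0.2063, -0.0012, -0.0008, -0.0003]]
0.16 [[0.4708, 0.4715, 0.4725, 0.609, 0.6099, 0.6109], [-0.2185, -0.218, -0.2173, -0.0114, -0.0106, -0.0101]]
0.18 [[0.4667, 0.4676, 0.4688, 0.6077, 0.6092, 0.6103], [-0.2299, -0.2295, -0.2284, -0.0213, -0.0204, -0.0198]]
0.2 [[0.4624, 0.4634, 0.4646, 0.6064, 0.6083, 0.6095], [-0.2414, -0.2408, -0.2395, -0.0312, -0.0301, -0.0295]]
[[0.493, -0.1], [0.491, -0.09], [0.491, -0.08], [0.49, -0.07], [0.488, -0.06], [0.486, -0.05], [0.486, -0.04], [0.484, -0.03], [0.484, -0.02], [0.482, -0.01], [0.48, -0.0], [0.48, 0.01], [0.478, 0.02], [0.477, 0.03], [0.475, 0.04], [0.474, 0.05]]
[-0.12343489  0.48057725]
```

```bash
python3 - <<'E'
from h import *
S=np.load('side0.npy'); C=np.load('scene0.npy')
print([(p,S[p[1],p[0]].round(3).tolist()) for p in[(215,70),(222,92),(225,105),(220,120),(206,80),(240,68)]])
print([(p,C[p[1],p[0]].round(3).tolist()) for p in[(220,100),(225,125),(245,85),(212,98)]])
for A in(S,C):
    x,y,z=np.moveaxis(A,-1,0)
    m=(x>.47)&(x<.66)&(y>-.12)&(y<.12)&(z>.25); b=A[m]; print(b[:,2].max(), [(round(h,2),b[abs(b[:,2]-h)<.01][:,:2].min(0).round(3).tolist(),b[abs(b[:,2]-h)<.01][:,:2].max(0).round(3).tolist()) for h in np.arange(.3,.6,.04) if (abs(b[:,2]-h)<.01).any()])
    m=(x>.45)&(y<-.1)&(y>-.65)&(z>.45)&(z<.75); b=A[m]; L=[b[abs(b[:,2]-h)<.01] for h in(.48,.5,.55)]; print([ (np.hypot(l[:,0]-.73,l[:,1]+.385).min().round(3),np.hypot(l[:,0]-.73,l[:,1]+.385).max().round(3)) for l in L if len(l)])
E
```

```text
[((215, 70), [0.526, 0.054, 0.519]), ((222, 92), [0.505, 0.056, 0.457]), ((225, 105), [0.522, 0.02, 0.404]), ((220, 120), [0.541, 0.025, 0.353]), ((206, 80), [0.557, 0.06, 0.487]), ((240, 68), [0.438, 0.056, 0.535])]
[((220, 100), [0.522, 0.06, 0.506]), ((225, 125), [0.54, 0.037, 0.396]), ((245, 85), [0.536, -0.03, 0.509]), ((212, 98), [0.559, 0.063, 0.49])]
0.5366859614746258 [(np.float64(0.3), [0.471, -0.019], [0.629, 0.035]), (np.float64(0.34), [0.47, -0.039], [0.635, 0.037]), (np.float64(0.38), [0.505, -0.03], [0.566, 0.037]), (np.float64(0.42), [0.513, -0.022], [0.578, 0.036]), (np.float64(0.46), [0.471, 0.05], [0.589, 0.064]), (np.float64(0.5), [0.471, -0.044], [0.584, 0.067]), (np.float64(0.54), [0.471, 0.032], [0.488, 0.063])]
[(np.float64(0.218), np.float64(1.581)), (np.float64(0.21), np.float64(1.593)), (np.float64(0.171), np.float64(1.578))]
0.5399836669490253 [(np.float64(0.3), [0.493, 0.001], [0.63, 0.037]), (np.float64(0.34), [0.476, -0.03], [0.644, 0.039]), (np.float64(0.38), [0.506, -0.005], [0.559, 0.037]), (np.float64(0.46), [0.476, 0.058], [0.586, 0.065]), (np.float64(0.5), [0.47, -0.049], [0.587, 0.064]), (np.float64(0.54), [0.47, -0.047], [0.493, 0.062])]
[(np.float64(0.225), np.float64(0.273)), (np.float64(0.212), np.float64(0.257)), (np.float64(0.175), np.float64(0.223))]
```

The manual's scale: shifts go in shares of 0.3 m and turns go in shares of 90 degrees. Converting my numbers, -206 mm / 300 = -0.6867, -110 mm / 300 = -0.3667, 1.42 rad / 1.5708 = 0.904.

{"fn": "arm_command", "kwargs": {"plan": [[[0, -0.1667, -0.0333, 0, 0, 0, -1], [-0.1333, -0.3, -0.0333, 0, 0, 0.0955, -1], [-0.2667, -0.3667, -0.0333, 0, 0, 0.191, -1], [-0.4, -0.3667, -0.0333, 0, 0, 0.2865, -1], [-0.5, -0.3667, -0.0333, 0, 0, 0.382, -1], [-0.6, -0.3667, -0.0333, 0, 0, 0.4775, -1], [-0.6667, -0.3667, -0.0333, 0, 0, 0.573, -1], [-0.6867, -0.3667, -0.0333, 0, 0, 0.6685, -1], [-0.6867, -0.3667, -0.0333, 0, 0, 0.7639, -1], [-0.6867, -0.3667, -0.0333, 0, 0, 0.8594, -1], [-0.6867, -0.3667, -0.0333, 0, 0, 0.904, -1], [-0.6867, -0.3667, -0.0333, 0, 0, 0.904, -1]]]}}

```text
time_s: 1.35
ee_pos: [0.4399, -0.206, 0.2153]
eef_rot: [-3.141, 0.0, 0.15]
force: [-0.8, 0.2, 0.1]
grip_width: 0.0939
grip_force: 0.0
```

```bash
python3 - <<'E'
from h import *
o=ctrl.get_obs(); print({k:np.round(o[k],3) for k in('time_s','qpos','ee_pos','eef_rot','force')})
im,d,i=grab('wrist'); cv2.imwrite('pics/w1.png',im); W=world(d,i); np.save('w1.npy',W)
x,y,z=np.moveaxis(W,-1,0)
m=(abs(z-.188)<.007)&(y<-.14)&(y>-.26)&(x<.64)&(im.max(2)<110)&(x>.45); b=W[m]; print(len(b),cv2.minAreaRect((b[:,:2]*1000).astype(np.float32)))
s,sd,si=grab('scene'); A=world(sd,si); m=(abs(A[...,2]-.188)<.006)&(A[...,1]<-.14)&(A[...,1]>-.26)&(A[...,0]>.4)&(A[...,0]<.64); b=A[m]; print(len(b), len(b) and cv2.minAreaRect((b[:,:2]*1000).astype(np.float32)))
E
```

```text
{'time_s': np.float64(1.35), 'qpos': array([-0.513,  0.148,  1.683, -0.   ,  1.311,  0.908]), 'ee_pos': array([ 0.44 , -0.206,  0.215]), 'eef_rot': array([-3.141,  0.   ,  0.15 ]), 'force': array([-0.801,  0.21 ,  0.086])}
6403 ((527.0962524414062, -190.21331787109375), (112.4386978149414, 26.006534576416016), 9.323513984680176)
0 0
```

View pics/w1.png

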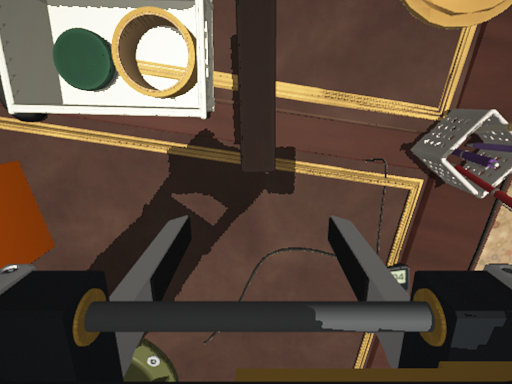

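The wrist view shows the case top at columns 237-273, running from row 0 to the near end at row 170, aligned with the tool. The pen cube is at (470,150). I'll descend, straddle the case and grip it.

Scaled: 76 mm / 300 = 0.2533, -2.6 mm / 300 = -0.0087, -0.013 rad / 1.5708 = -0.0083.

{"fn": "arm_command", "kwargs": {"plan": [[[0, -0.0067, 0.1, 0, 0, -0.0083, -1], [0, -0.0067, 0.2, 0, 0, -0.0083, -1], [0.0833, -0.0067, 0.2, 0, 0, -0.0083, -1], [0.1667, -0.0067, 0.2, 0, 0, -0.0083, -1], [0.2533, -0.0087, 0.2, 0, 0, -0.0083, -1], [0.2533, -0.0087, 0.2, 0, 0, -0.0083, -1], [0.2533, -0.0087, 0.2, 0, 0, -0.0083, 1], [0.2533, -0.0087, 0.2, 0, 0, -0.0083, 1], [0.2533, -0.0087, 0.2, 0, 0, -0.0083, 1], [0.2533, -0.0087, 0.2, 0, 0, -0.0083, 1], [0.2533, -0.0087, 0.2, 0, 0, -0.0083, 1], [0.2533, -0.0087, 0.2, 0, 0, -0.0083, 1]]], "squeeze": 35}}

```text
time_s: 2.65
ee_pos: [0.5146, -0.1921, 0.1556]
eef_rot: [3.142, -0.0, 0.164]
force: [-0.2, -0.5, 0.3]
grip_width: 0.0494
grip_force: 0.0
```

```bash
python3 - <<'E'
from h import *
W=np.load('w1.npy'); x,y,z=np.moveaxis(W,-1,0)
b=W[(z>.02)&(z<.2)&(y<-.3)&(x>.38)&(x<.62)]; print('pens',np.percentile(b,[1,50,99],axis=0).round(3))
E
```

```text
pens [[ 0.456 -0.503  0.021]
 [ 0.502 -0.45   0.058]
 [ 0.551 -0.409  0.139]]
```

{"fn": "arm_command", "kwargs": {"plan": [[[0, 0, 0, 0, 0, 0, 1], [0, 0, 0, 0, 0, 0, 1], [0, 0, 0, 0, 0, 0, 1], [0, 0, 0, 0, 0, 0, 1], [0, 0, 0, 0, 0, 0, 1], [0, 0, 0, 0, 0, 0, 1]]], "squeeze": 35}}

```text
time_s: 3.25
ee_pos: [0.5147, -0.192, 0.1554]
eef_rot: [-3.142, 0.0, 0.164]
force: [0.1, -0.4, -0.5]
grip_width: 0.0258
grip_force: 35.0
```

Scaled: -125 mm / 300 = -0.4167, -118 mm / 300 = -0.3933.

{"fn": "arm_command", "kwargs": {"plan": [[[0, 0, -0.01, 0, 0, 0, 1], [0, 0.0167, -0.02, 0, 0, 0, 1], [-0.0333, 0.05, -0.02, 0, 0, 0, 1], [-0.0833, 0.0933, -0.02, 0, 0, 0, 1], [-0.15, 0.1333, -0.02, 0, 0, 0, 1], [-0.2167, 0.1733, -0.02, 0, 0, 0, 1], [-0.2833, 0.2133, -0.02, 0, 0, 0, 1], [-0.35, 0.2467, -0.02, 0, 0, 0, 1], [-0.3933, 0.2633, -0.02, 0, 0, 0, 1], [-0.4167, 0.27, -0.0167, 0, 0, 0, 1], [-0.4167, 0.27, -0.0067, 0, 0, 0, 1], [-0.4167, 0.27, -0.0017, 0, 0, 0, 1]]]}}

```text
time_s: 4.45
ee_pos: [0.4048, -0.292, 0.1556]
eef_rot: [-3.141, 0.0, 0.164]
force: [-0.2, -0.0, -2.8]
grip_width: 0.0254
grip_force: 35.0
```

Scaled: 0.5 mm / 300 = 0.0017.

{"fn": "arm_command", "kwargs": {"plan": [[[0, 0, 0.0017, 0, 0, 0, 1], [0, 0, 0.0017, 0, 0, 0, -1], [0, 0, 0.0017, 0, 0, 0, -1], [0, 0, 0.0017, 0, 0, 0, -1], [0, 0, 0.0017, 0, 0, 0, -1], [0, 0, 0.0017, 0, 0, 0, -1], [0, 0, 0.0017, 0, 0, 0, -1], [0, 0, 0.0017, 0, 0, 0, -1]]]}}

```text
time_s: 5.25
ee_pos: [0.4046, -0.2923, 0.1555]
eef_rot: [-3.142, -0.0, 0.164]
force: [-0.7, 0.3, 0.4]
grip_width: 0.0783
grip_force: 0.0
```

```bash
python3 - <<'E'
from h import *
s,sd,si=grab('side'); cv2.imwrite('pics/s2.png',s); A=world(sd,si)
im=cv2.imread('pics/s2.png')
x,y,z=np.moveaxis(A,-1,0); m=(x>.3)&(x<.56)&(y<-.2)&(y>-.36)&(z>.02)&(z<.18)&(s.max(2)<100); b=A[m]; print(len(b))
for h in(.05,.1,.15,.175):
    q=b[abs(b[:,2]-h)<.012]
    if len(q)>20: f=np.polyfit(q[:,0],q[:,1],1); print(h,len(q),f.round(4),np.polyval(f,.43).round(4))
E
```

```text
861
0.05 140 [ 0.1412 -0.3359] -0.2752
0.1 138 [ 0.1734 -0.3503] -0.2758
0.15 106 [ 0.1237 -0.3275] -0.2743
0.175 67 [ 0.1539 -0.3416] -0.2755
```

Case stands upright and released. Now rise and travel over to behind the lid.

Scaled: 284 mm / 300 = 0.9467, -242 mm / 300 = -0.8067, 0.041 rad / 1.5708 = 0.0261.

{"fn": "arm_command", "kwargs": {"plan": [[[0, 0, -0.1667, 0, 0, 0, -1], [0, 0, -0.3333, 0, 0, 0, -1], [0, -0.0667, -0.4833, 0, 0, 0.0255, 1], [0, -0.2167, -0.4833, 0, 0, 0.0261, 1], [0.0333, -0.3667, -0.4833, 0, 0, 0.0261, 1], [0.1, -0.5067, -0.4833, 0, 0, 0.0261, 1], [0.2, -0.6333, -0.4833, 0, 0, 0.0261, 1], [0.3167, -0.7333, -0.4833, 0, 0, 0.0261, 1], [0.4667, -0.8, -0.4833, 0, 0, 0.0261, 1], [0.6267, -0.8067, -0.4833, 0, 0, 0.0261, 1], [0.7867, -0.8067, -0.4833, 0, 0, 0.0261, 1], [0.9467, -0.8067, -0.4833, 0, 0, 0.0261, 1]]]}}

```text
time_s: 6.5
ee_pos: [0.647, -0.0064, 0.3003]
eef_rot: [3.142, -0.0, 0.123]
force: [-0.4, -0.1, 1.3]
grip_width: 0.0172
grip_force: 0.0
```

```bash
python3 - <<'E'
from h import *
o=ctrl.get_obs(); print({k:np.round(o[k],3) for k in('time_s','qpos','ee_pos','eef_rot','force')})
B=np.array([.551,-.028]);c,s=np.cos(.123),np.sin(.123)
im,d,i=grab('wrist');cv2.imwrite('pics/w3.png',im);A=world(d,i)
s2,sd,si=grab('side');cv2.imwrite('pics/s3.png',s2);A2=world(sd,si)
for n,A in(('w',A),('s',A2)):
    xb=(A[...,0]-B[0])*c+(A[...,1]-B[1])*s; yb=-(A[...,0]-B[0])*s+(A[...,1]-B[1])*c; z=A[...,2]
    for h in(.11,.15,.19,.21,.23,.25):
        m=(abs(z-h)<.006)&(abs(yb)<.16)&(xb>.02)&(xb<.16); q=xb[m]; 
        if len(q)>5: print(n,h,len(q),np.percentile(q,[5,50,95]).round(3),np.percentile(yb[m],[2,98]).round(3))
E
```

```text
{'time_s': np.float64(6.5), 'qpos': array([-0.067,  0.484,  1.053,  0.   ,  1.604,  1.381]), 'ee_pos': array([ 0.647, -0.006,  0.3  ]), 'eef_rot': array([ 3.142, -0.   ,  0.123]), 'force': array([-0.361, -0.104,  1.294])}
w 0.11 402 [0.078 0.08  0.081] [-0.118  0.103]
w 0.15 864 [0.077 0.08  0.09 ] [-0.138  0.141]
w 0.19 1143 [0.076 0.079 0.087] [-0.138  0.139]
w 0.21 910 [0.068 0.076 0.077] [-0.099  0.099]
w 0.23 298 [0.079 0.08  0.081] [-0.036  0.023]
w 0.25 304 [0.078 0.078 0.079] [-0.035  0.021]
s 0.11 89 [0.064 0.068 0.071] [-0.09   0.111]
s 0.15 114 [0.065 0.068 0.076] [-0.127  0.144]
s 0.19 110 [0.062 0.067 0.072] [-0.123  0.144]
s 0.21 98 [0.06  0.064 0.068] [-0.094  0.1  ]
s 0.23 48 [0.065 0.069 0.072] [-0.069  0.061]
s 0.25 30 [0.066 0.068 0.072] [-0.032  0.038]
```

View pics/w3.png

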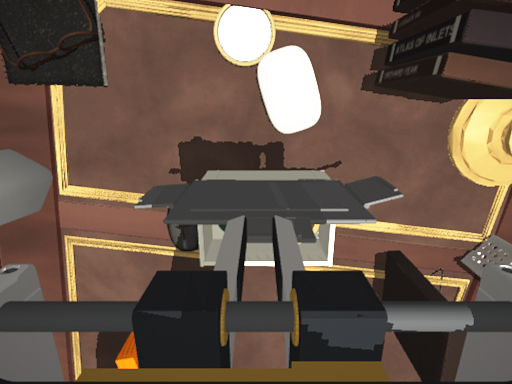

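The lid is upright at rows 180-220, with the side clips out to (165,192) and (375,190) and the front clip pointing up. The closed fingers are still above it. Next I'll move 30 mm back, descend behind the lid and sweep.

Scaled: 112 mm / 300 = 0.3733, 106 mm / 300 = 0.3533.

{"fn": "arm_command", "kwargs": {"plan": [[[0.1, 0, 0, 0, 0, 0, 1], [0.1, 0, 0.15, 0, 0, 0, 1], [0.1, 0, 0.3, 0, 0, 0, 1], [0.1, 0, 0.3467, 0, 0, 0, 1], [0.05, 0, 0.3467, 0, 0, 0, 1], [0, 0, 0.3467, 0, 0, 0, 1], [-0.04, 0, 0.3467, 0, 0, 0, 1], [-0.0733, 0, 0.35, 0, 0, 0, 1], [-0.1067, 0, 0.35, 0, 0, 0, 1], [-0.1367, 0, 0.3533, 0, 0, 0, 1], [-0.1667, 0, 0.3633, 0, 0, 0, 1], [-0.1967, 0, 0.3733, 0, 0, 0, 1]]]}}

```text
time_s: 7.8
ee_pos: [0.5866, -0.0146, 0.1899]
eef_rot: [3.141, -0.002, 0.123]
force: [1.7, 0.1, 1.0]
grip_width: 0.0004
grip_force: 0.8
```

Scaled: 96 mm / 300 = 0.32, 95 mm / 300 = 0.3167.

{"fn": "arm_command", "kwargs": {"plan": [[[-0.03, 0, 0.01, 0, 0, 0, 1], [-0.07, 0, 0.0333, 0, 0, 0, 1], [-0.11, 0, 0.0633, 0, 0, 0, 1], [-0.1433, 0, 0.0967, 0, 0, 0, 1], [-0.1733, 0, 0.1333, 0, 0, 0, 1], [-0.1967, 0, 0.1767, 0, 0, 0, 1], [-0.2167, 0, 0.22, 0, 0, 0, 1], [-0.2267, 0, 0.2567, 0, 0, 0, 1], [-0.2333, 0, 0.2867, 0, 0, 0, 1], [-0.2367, 0, 0.3067, 0, 0, 0, 1], [-0.2367, 0, 0.3167, 0, 0, 0, 1], [-0.2367, 0, 0.32, 0, 0, 0, 1]]]}}

```text
time_s: 9.0
ee_pos: [0.5164, -0.0232, 0.0934]
eef_rot: [3.142, 0.0, 0.123]
force: [-10.9, 0.2, 21.6]
grip_width: 0.0003
grip_force: 10.6
```

{"fn": "arm_command", "kwargs": {"plan": [[[0, 0, 0.0017, 0, 0, 0, 1], [0, 0, -0.1, 0, 0, 0, 1], [-0.0333, 0, -0.25, 0, 0, 0, 1], [-0.1, 0, -0.3667, 0, 0, 0, 1], [-0.1667, 0, -0.4, 0, 0, 0, 1], [-0.2, 0, -0.4, 0, 0, 0, 1], [-0.2, 0, -0.4, 0, 0, 0, 1]]]}}

```text
time_s: 9.7
ee_pos: [0.4563, -0.0306, 0.2122]
eef_rot: [3.142, -0.0, 0.123]
force: [0.0, 0.6, -0.6]
grip_width: 0.0002
grip_force: 0.0
```

```bash
python3 - <<'E'
from h import *
o=ctrl.get_obs(); print({k:np.round(o[k],3) for k in('time_s','qpos','ee_pos','force')})
B=np.array([.551,-.028]);c,s=np.cos(.123),np.sin(.123)
v=[]
for n in('wrist','side'):
    im,d,i=grab(n);A=world(d,i); v.append(im if n=='wrist' else cv2.resize(im[110:260,150:350],(512,384)))
    xb=((A[...,0]-B[0])*c+(A[...,1]-B[1])*s)*1000; yb=(-(A[...,0]-B[0])*s+(A[...,1]-B[1])*c)*1000; z=A[...,2]*1000
    def prof(u,w,lo,name):
        for a in range(lo,lo+60,6):
            m=(u>=a)&(u<a+6)&(abs(w)<25)&(z>55)&(z<150)
            if m.sum()>4: print(n,name,a,m.sum(),np.percentile(z[m],[10,50,90]).round(0))
    prof(-xb,yb,60,'front');prof(yb,xb,95,'left');prof(-yb,xb,95,'right')
    m=(abs(xb)<40)&(abs(yb)<70)&(z<120); print('lid z at -40,0,40',[np.median(z[m&(abs(xb-q)<8)]).round(1) for q in(-35,0,35)])
cv2.imwrite('pics/c4.png',np.hstack(v)[:, ::1] if 0 else cv2.resize(np.hstack(v),(800,300)))
E
```

```text
{'time_s': np.float64(9.7), 'qpos': array([-0.147,  0.086,  1.76 , -0.   ,  1.295,  1.301]), 'ee_pos': array([ 0.456, -0.031,  0.212]), 'force': array([ 0.045,  0.623, -0.583])}
wrist front 60 246 [91. 92. 93.]
wrist front 66 321 [92. 96. 97.]
wrist front 72 245 [95. 96. 97.]
wrist front 78 269 [95. 96. 97.]
wrist front 84 244 [94. 95. 96.]
wrist front 90 231 [94. 95. 96.]
wrist front 96 239 [94. 95. 96.]
wrist front 102 263 [94. 95. 97.]
wrist front 108 88 [95. 97. 97.]
wrist left 95 324 [91. 92. 93.]
wrist left 101 387 [92. 95. 97.]
wrist left 107 324 [95. 96. 97.]
wrist left 113 321 [95. 95. 96.]
wrist left 119 321 [94. 95. 96.]
wrist left 125 320 [94. 95. 96.]
wrist left 131 313 [93. 94. 95.]
wrist left 137 376 [93. 94. 97.]
wrist left 143 136 [95. 96. 97.]
wrist right 95 321 [91. 92. 93.]
wrist right 101 415 [92. 95. 96.]
wrist right 107 363 [96. 97. 98.]
wrist right 113 370 [ 98.  99. 100.]
wrist right 119 380 [ 99. 100. 102.]
wrist right 125 379 [101. 102. 103.]
wrist right 131 397 [103. 104. 105.]
wrist right 137 437 [104. 107. 109.]
wrist right 143 7 [107. 107. 107.]
lid z a
[... 261 characters left out ...]
 96 12 [89. 92. 95.]
side front 102 5 [94. 95. 97.]
side front 108 13 [93. 95. 98.]
side left 95 20 [56. 71. 93.]
side left 101 14 [58. 93. 94.]
side left 107 13 [92. 95. 96.]
side left 113 15 [93. 95. 96.]
side left 119 14 [92. 93. 95.]
side left 125 20 [91. 92. 95.]
side left 131 12 [91. 92. 95.]
side left 137 9 [89. 93. 95.]
side left 143 20 [91. 94. 96.]
side right 95 16 [89. 91. 93.]
side right 101 18 [91. 93. 97.]
side right 107 13 [93. 95. 97.]
side right 113 10 [95. 96. 99.]
side right 119 20 [ 96.  99. 103.]
side right 125 14 [ 97. 101. 105.]
side right 131 16 [100. 103. 110.]
side right 137 15 [101. 103. 106.]
lid z at -40,0,40 [np.float64(93.0), np.float64(93.4), np.float64(93.3)]
```

View pics/c4.png

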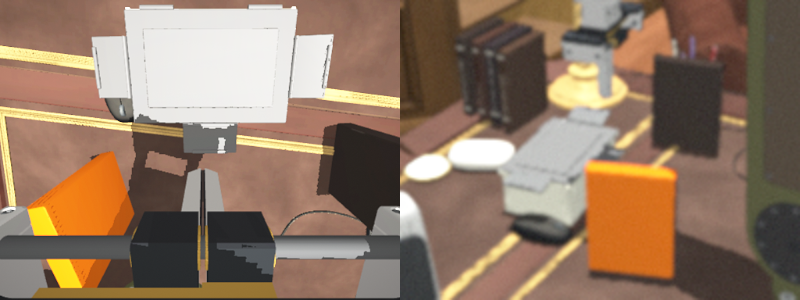

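The lid is shut and level (z 94.6 mm across the panel). The clips stick out at their expected spots: front near (210,138), left near (112,65), right near (315,65). Fold the front one.

Scaled: 152 mm / 300 = 0.5067, 138 mm / 300 = 0.46.

{"fn": "arm_command", "kwargs": {"plan": [[[-0.0567, 0.03, 0.1667, 0, 0, 0, 1], [-0.0567, 0.03, 0.3167, 0, 0, 0, 1], [-0.0567, 0.03, 0.3767, 0, 0, 0, 1], [-0.0567, 0.03, 0.4, 0, 0, 0, 1], [-0.0567, 0.03, 0.4267, 0, 0, 0, 1], [-0.0433, 0.03, 0.46, 0, 0, 0, 1], [-0.02, 0.03, 0.4867, 0, 0, 0, 1], [0.0033, 0.03, 0.5, 0, 0, 0, 1], [0.0167, 0.03, 0.5033, 0, 0, 0, 1], [0.0267, 0.03, 0.5067, 0, 0, 0, 1], [0.0333, 0.03, 0.5067, 0, 0, 0, 1], [0.0333, 0.03, 0.5067, 0, 0, 0, 1]]]}}

```text
time_s: 11.0
ee_pos: [0.4666, -0.0383, 0.0603]
eef_rot: [-3.141, 0.004, 0.123]
force: [-11.0, -2.1, 3.1]
grip_width: 0.0005
grip_force: 5.7
```

Scaled: 4 mm / 300 = 0.0133, 3 mm / 300 = 0.01.

{"fn": "arm_command", "kwargs": {"plan": [[[0.0067, 0, 0, 0, 0, 0, 1], [0.0133, 0, 0.01, 0, 0, 0, 1], [0.0133, 0, 0.01, 0, 0, 0, 1]]]}}

```text
time_s: 11.3
ee_pos: [0.4669, -0.038, 0.0568]
eef_rot: [-3.14, 0.013, 0.123]
force: [-41.9, -6.7, 23.8]
grip_width: 0.0005
grip_force: 21.2
```

Scaled: -148 mm / 300 = -0.4933, -135 mm / 300 = -0.45.

{"fn": "arm_command", "kwargs": {"plan": [[[-0.0333, 0, 0, 0, 0, 0, 1], [-0.0833, 0, -0.0667, 0, 0, 0, 1], [-0.1, 0, -0.2167, 0, 0, 0, 1], [-0.0333, -0.1, -0.3167, 0, 0, 0, 1], [0.0833, -0.2333, -0.3333, 0, 0, 0, 1], [0.2, -0.35, -0.3333, 0, 0, 0, 1], [0.2833, -0.45, -0.3333, 0, 0, 0, 1], [0.2833, -0.4933, -0.3333, 0, 0, 0, 1], [0.2833, -0.4933, -0.3333, 0, 0, 0, 1]]]}}

```text
time_s: 12.2
ee_pos: [0.5378, 0.1209, 0.1573]
eef_rot: [-3.141, -0.0, 0.125]
force: [0.4, -0.6, -0.2]
grip_width: 0.0005
grip_force: 0.0
```

```bash
python3 - <<'E'
from h import *
o=ctrl.get_obs(); p=o['ee_pos']
B=np.array([.551,-.028]);c,s=np.cos(.123),np.sin(.123); D=p[:2]-B
print('tcp bin',(D@[c,s]*1000).round(1),(D@[-s,c]*1000).round(1),p[2])
im,d,i=grab('side');A=world(d,i)
xb=((A[...,0]-B[0])*c+(A[...,1]-B[1])*s)*1000; yb=(-(A[...,0]-B[0])*s+(A[...,1]-B[1])*c)*1000; z=A[...,2]*1000
for a in range(30,110,10):
    m=(abs(z-a)<5)&(abs(yb)<28)&(xb<-40)&(xb>-120)
    if m.sum()>3: print(a,m.sum(),np.percentile(xb[m],[10,50,90]).round(0))
E
```

```text
tcp bin 5.2 149.4 0.1573306727042992
70 5 [-77. -77. -76.]
80 9 [-78. -76. -75.]
90 88 [-77. -61. -46.]
100 5 [-49. -45. -42.]
```

Scaled: 97 mm / 300 = 0.3233, 96 mm / 300 = 0.32.

{"fn": "arm_command", "kwargs": {"plan": [[[-0.0167, 0.0033, 0.1333, 0, 0, 0, 1], [-0.0167, 0.0033, 0.1833, 0, 0, 0, 1], [-0.0167, 0.0033, 0.2133, 0, 0, 0, 1], [-0.0167, 0.0033, 0.2433, 0, 0, 0, 1], [-0.0167, 0.0167, 0.2733, 0, 0, 0, 1], [-0.0167, 0.04, 0.3, 0, 0, 0, 1], [-0.0167, 0.06, 0.3167, 0, 0, 0, 1], [-0.0167, 0.0733, 0.32, 0, 0, 0, 1], [-0.0167, 0.0867, 0.3233, 0, 0, 0, 1], [-0.0167, 0.0933, 0.3233, 0, 0, 0, 1], [-0.0167, 0.0933, 0.3233, 0, 0, 0, 1]]]}}

```text
time_s: 13.35
ee_pos: [0.536, 0.0935, 0.0605]
eef_rot: [-3.137, 0.0, 0.123]
force: [-3.0, 22.6, -1.7]
grip_width: 0.0004
grip_force: 11.5
```

Scaled: 1 mm / 300 = 0.0033.

{"fn": "arm_command", "kwargs": {"plan": [[[0, 0.0033, 0.0033, 0, 0, 0, 1], [0, 0.0033, 0.0033, 0, 0, 0, 1]]]}}

```text
time_s: 13.55
ee_pos: [0.5361, 0.0934, 0.0603]
eef_rot: [-3.137, -0.0, 0.123]
force: [-8.5, 29.2, 7.0]
grip_width: 0.0001
grip_force: 15.0
```

Scaled: 269 mm / 300 = 0.8967, 265 mm / 300 = 0.8833.

{"fn": "arm_command", "kwargs": {"plan": [[[0, -0.04, 0, 0, 0, 0, 1], [0, -0.0833, -0.0667, 0, 0, 0, 1], [0, -0.0933, -0.2167, 0, 0, 0, 1], [0, 0, -0.3233, 0, 0, 0, 1], [0, 0.15, -0.3233, 0, 0, 0, 1], [0, 0.3067, -0.3233, 0, 0, 0, 1], [0, 0.4667, -0.3233, 0, 0, 0, 1], [0, 0.6267, -0.3233, 0, 0, 0, 1], [0, 0.7833, -0.3233, 0, 0, 0, 1], [0, 0.8833, -0.3233, 0, 0, 0, 1], [0, 0.8967, -0.3233, 0, 0, 0, 1], [0, 0.8967, -0.3233, 0, 0, 0, 1]]]}}

```text
time_s: 14.75
ee_pos: [0.5694, -0.1774, 0.1564]
eef_rot: [3.141, 0.0, 0.121]
force: [-0.7, 0.8, 0.8]
grip_width: 0.0
grip_force: 0.0
```

```bash
python3 - <<'E'
from h import *
o=ctrl.get_obs(); p=o['ee_pos']
B=np.array([.551,-.028]);c,s=np.cos(.123),np.sin(.123); D=p[:2]-B
print('tcp bin',(D@[c,s]*1000).round(1),(D@[-s,c]*1000).round(1),p[2],o['force'])
im,d,i=grab('side');A=world(d,i)
xb=((A[...,0]-B[0])*c+(A[...,1]-B[1])*s)*1000; yb=(-(A[...,0]-B[0])*s+(A[...,1]-B[1])*c)*1000; z=A[...,2]*1000
for a in range(30,110,10):
    m=(abs(z-a)<5)&(abs(xb)<28)&(yb>85)&(yb<160)
    if m.sum()>3: print(a,m.sum(),np.percentile(yb[m],[10,50,90]).round(0))
E
```

```text
tcp bin -0.1 -150.5 0.156393360822158 [-0.73522829  0.80887764  0.75491912]
30 97 [ 98. 136. 155.]
40 21 [ 97. 100. 103.]
50 22 [107. 111. 114.]
60 35 [108. 109. 113.]
70 32 [108. 111. 113.]
80 39 [107. 110. 113.]
90 80 [ 89. 104. 111.]
```

{"fn": "arm_command", "kwargs": {"plan": [[[0, -0.0067, 0.1167, 0, 0, 0, 1], [0, -0.0067, 0.16, 0, 0, 0, 1], [0, -0.0067, 0.2, 0, 0, 0, 1], [0, -0.0067, 0.2367, 0, 0, 0, 1], [0, -0.02, 0.27, 0, 0, 0, 1], [0, -0.0433, 0.2967, 0, 0, 0, 1], [0, -0.0667, 0.3133, 0, 0, 0, 1], [0, -0.08, 0.3167, 0, 0, 0, 1], [0, -0.0933, 0.32, 0, 0, 0, 1], [0, -0.0967, 0.32, 0, 0, 0, 1], [0, -0.0967, 0.32, 0, 0, 0, 1]]]}}

```text
time_s: 15.9
ee_pos: [0.5663, -0.1509, 0.061]
eef_rot: [3.137, -0.001, 0.122]
force: [1.3, -24.2, -4.3]
grip_width: 0.0007
grip_force: 11.9
```

Scaled: -1 mm / 300 = -0.0033.

{"fn": "arm_command", "kwargs": {"plan": [[[0, -0.0033, 0.0033, 0, 0, 0, 1], [0, -0.0033, 0.0033, 0, 0, 0, 1]]]}}

```text
time_s: 16.1
ee_pos: [0.5663, -0.1508, 0.0608]
eef_rot: [3.135, -0.002, 0.122]
force: [-1.5, -29.3, 1.4]
grip_width: 0.0003
grip_force: 14.4
```

Scaled: -125 mm / 300 = -0.4167, -105 mm / 300 = -0.35.

{"fn": "arm_command", "kwargs": {"plan": [[[0, 0.04, 0, 0, 0, 0, 1], [0, 0.0733, -0.0667, 0, 0, 0, 1], [0, 0.0733, -0.2167, 0, 0, 0, 1], [-0.0667, 0.0333, -0.35, 0, 0, 0, 1], [-0.1667, 0, -0.4167, 0, 0, 0, 1], [-0.1667, 0, -0.4167, 0, 0, 0, 1]]]}}

```text
time_s: 16.7
ee_pos: [0.5155, -0.1526, 0.1883]
eef_rot: [3.14, -0.005, 0.123]
force: [0.2, 0.5, -0.2]
grip_width: 0.0001
grip_force: 0.0
```

```bash
python3 - <<'E'
from h import *
o=ctrl.get_obs(); print(o['ee_pos'],o['force'])
B=np.array([.551,-.028]);c,s=np.cos(.123),np.sin(.123)
v=[]
for n in('wrist','side'):
    im,d,i=grab(n);A=world(d,i);v.append(im if n=='wrist' else cv2.resize(im[110:260,150:350],(512,384)))
    xb=((A[...,0]-B[0])*c+(A[...,1]-B[1])*s)*1000; yb=(-(A[...,0]-B[0])*s+(A[...,1]-B[1])*c)*1000; z=A[...,2]*1000
    print(n,[np.median(z[(abs(xb-q)<8)&(abs(yb)<70)&(z<120)]).round(1) for q in(-35,0,35)])
    for nm,u,w in(('f',-xb-73,yb),('l',yb-106,xb),('r',-yb-106,xb)):
        m=(u>-6)&(u<45)&(abs(w)<28)&(z>45)&(z<115); 
        if m.sum()>9: print(nm,m.sum(),np.percentile(u[m],[50,90,98]).round(1))
cv2.imwrite('pics/c5.png',cv2.resize(np.hstack(v),(800,300)))
E
```

```text
[ 0.51547293 -0.15260104  0.18826172] [ 0.18479441  0.47190682 -0.16298213]
wrist [np.float64(93.5), np.float64(93.4), np.float64(93.3)]
f 431 [-2.   1.1  1.6]
l 668 [-1.1  1.8  3.4]
r 855 [1.3 6.2 7.5]
side [np.float64(93.4), np.float64(93.3), np.float64(93.0)]
f 42 [2.6 4.9 6. ]
l 171 [4.1 7.1 8.3]
r 24 [-2.1  3.1  3.9]
```

View pics/c5.png

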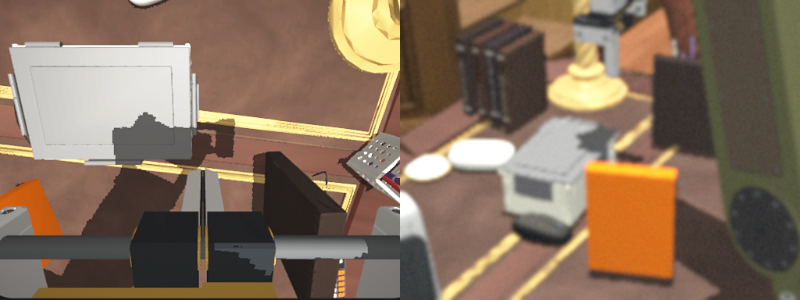

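The lid is shut, all three clips lie flat and the case stands upright at about (290,200). The gripper touches nothing, so I'm handing in.

```bash
python3 -c "
from station import ctrl; print(ctrl.hand_in())"
```

```text
the job is handed in; nothing more can be done
None
```

The job is handed in, with no verdict returned: the slipcase stands upright about 13 cm clear of the bin, the lid is shut, and the front, left and right clips are folded flat, by my last camera check.

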